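# Chock a row of can capacitors on the stand

### The arm

A 6-joint arm with a two-finger parallel gripper is mounted at the origin on a cart in front of the work surface, level with it; the furniture and walls round the work are solid. World frame = base frame: x ahead of the robot, y to its left, z up, the work surface at z = 0. Lengths are in mm, angles in rad, forces in N, time in s.
With the tool pointing down it reaches from about 300 to 875 mm from the base axis. Payload 6.4 kg.
Tool frame: the origin (TCP) lies midway between the tips of the shut fingers; the grasp point (between the pads) lies 19 mm behind it; z points along the fingers, y is the line along which they close (so a half turn about z gives the same grasp; the last joint's range is limited). The gripper opens to 88 mm and grips with 3 to 60 N. Pads are 18 mm wide; open, the fingers measure 123 mm over their backs; the gripper's body (75 mm by 187 mm) begins 45 mm behind the grasp point.
Start: joints at [0.918, 0.181, 1.607, -0, 1.354, -0.206], TCP at [248.438, 518.575, 238.714] pointing down, gripper open.
Joint ranges: [-2.99, 2.99], [-0.89, 2.07], [0.3, 2.58], [-1.14, 4.28], [0, 2.63], [-3.12, 3.12]. Speed limits (rad/s): [2.57, 2.57, 3.01, 3.14, 3.14, 3.14].

### API

Orientations are given as a rotation vector (axis times angle).
In Python, from workcell import env gives the robot as it stands.
- The arm moves only by the tool send_rows, never from a script. Its argument "steps" is a list of rows, each an object with "slide": the shift along the tool's x, y, z in m, a list of three; "angular": the turn, a rotation vector about the tool's x, y, z in degrees, a list of three. In form: [{"slide": [dx, dy, dz], "angular": [wx, wy, wz]}, ...]. A call has 1 to 20 rows; each row shifts and turns the commanded pose from where the row before left it, along the tool's axes as they then stand; what a row does not reach is not made up. A row lasts 1/10 s, in which the tool goes at most 50 mm and 8.59 degrees, less where a joint would pass 70% of its speed; a pose out of reach is approached as far as the arm can. A call is refused whole if a number of a shift passes 0.05 or a number of a turn 8.59, either way. A call with a gripper value outside its range is refused whole. "claw" is the opening, from 0 (shut) to 1 (fully open), set as the call begins (left out, the last holds). The fingers move at their own pace and stop on an object; "newtons" is the grip in N (left out, the last holds). Time passes only in rows, so rows that do not move let the fingers close. It gives the time, the measured TCP pose, the force, the opening and the grip force at its end, in the units of the state.
- env.observe(): the state, without advancing time (a new reading comes with each control period).
- env.grab_frame(name): name is "scene" or "top" or "wrist"; returns a dict with "img" (400x640x3 uint8, red, green, blue), "range_z" (400x640 float32, mm along the optical axis (not along the pixel's ray), 0 where there is no reading), "fov_y" (degrees; the focal length in pixels is half the picture's height over the tangent of half this angle, whatever the lens; pixels are square), "cx", "cy" (the principal point, pixels), "origin" and "rotation" of the camera in the world; the wrist camera has in their place "tool_from_camera" (4x4, takes a point from camera to tool coordinates, whose origin is the TCP and whose axes are the flange's). Camera axes: x right, y down, z forward; pixel columns grow to the right and rows downward; lengths in mm; the calibration is good to about 2 mm. A picture is of the moment at which its call begins: read the wrist's pose just before it.
- env.job_done(): hands the job in; it is judged then, once.
The state is a dict: "time_s": time; "q": joint angles; "qd": joint speeds; "tau": joint torques, N m; "eef_pos": TCP position; "ee_rot": TCP orientation; "ft_force": force on the tool from outside, world axes, zero at the start; "torque": the same for the moment, N m; "grip_width": opening from 0.0 (shut) to 1.0 (fully open); "grasp_force": force on a finger pad.
Only numpy, scipy, OpenCV 4.12 (cv2) and the standard library are available. Lean on these libraries where they do the work, as an engineer would, in place of code of your own. Each camera call takes 0.05 s, during which the arm holds its last target. There are 200 camera calls.

### The job

Lift the steel canister off the low plywood stand by its handle and set it down upright on the bench beside the stand, without tipping it over. Bring the loose capacitor to the two that lie on the stand and leave all three there on their sides, side by side with their ends in line, chocked with the two metal wedges: one wedge at each end of the row, square to it on the stand with its slope under the outermost capacitor, pushed up snug so that nothing can roll. Leave the other things on the bench where they are.

Things in the scene. Friction and masses are not known exactly. Their poses are not given: they have to be found in the camera images.
- stand: fixed low plywood stand, 120 mm (own x) x 360 mm (own y), its flat top 20 mm above the bench. Origin: centre of its underside, on the bench. The row is to run along own y, where two capacitors and the canister stand in a line with gaps between. Solid furniture near it: an instrument rack from x = 0.77 m back, and a 242 mm high filament spool at the back left from x = 0.62 and y = 0.30 m outward
- canister: closed steel canister with a rigid upright bail handle, 0.3 kg, at the start on the stand. Body 67 mm across, 61 mm high; two thin handle arms at own x = -34 and +34 mm; the grip is a bar 14 mm in diameter and 44 mm long along own x, its axis 100 mm above the underside. Origin: centre of its underside
- cap_a: one of three like can capacitors: plain cylinder 45 mm across, 66 mm long, flat ends (grey sleeve, metal base, black end with two brass terminals), 0.16 kg, at the start lying on the stand, its axis across the stand. Origin: its centre; own x along its axis (other axes turn as it rolls). Rolls when pushed, soon stops; can be gripped end to end or across
- cap_b: one of three like can capacitors: plain cylinder 45 mm across, 66 mm long, flat ends (grey sleeve, metal base, black end with two brass terminals), 0.16 kg, at the start lying on the stand, its axis across the stand. Origin: its centre; own x along its axis (other axes turn as it rolls). Rolls when pushed, soon stops; can be gripped end to end or across
- cap_c: one of three like can capacitors: plain cylinder 45 mm across, 66 mm long, flat ends (grey sleeve, metal base, black end with two brass terminals), 0.16 kg, at the start lying loose on the bench. Origin: its centre; own x along its axis (other axes turn as it rolls). Rolls when pushed, soon stops; can be gripped end to end or across
- chock_a: one of two like aluminium wedges, 54 (own x) x 50 (own y) x 34 mm high, 0.17 kg, on its base on the bench. Origin: centre of underside. Full height from the upright back at x=-27 to x=-5 mm, then a 45 degree slope down to a 2 mm toe at x=+27: it faces +x. Sides upright and parallel. Snug against a lying capacitor, its origin is 38.3 mm from that one's axis
- chock_b: one of two like aluminium wedges, 54 (own x) x 50 (own y) x 34 mm high, 0.17 kg, on its base on the bench. Origin: centre of underside. Full height from the upright back at x=-27 to x=-5 mm, then a 45 degree slope down to a 2 mm toe at x=+27: it faces +x. Sides upright and parallel. Snug against a lying capacitor, its origin is 38.3 mm from that one's axis
- flux_bottle: bystander, to be left alone: amber flux bottle with a white cap, 28 mm across, 58 mm high, standing. Origin: centre of its underside
- parts_case: bystander, to be left alone: flat clear lidded parts case, 87 (own x) x 116 (own y) x 25 mm, lying. Origin: centre of its underside
- screwdriver: bystander, to be left alone: yellow-handled screwdriver lying along its own y, 179 x 22 mm, 22 mm high. Origin: middle of its length, underside
- meter_prop: bystander, to be left alone: grey hand multimeter on its prop leg, 165 (own x) x 84 (own y) x 111 mm high. Origin: centre of its underside
- wipes_box: bystander, to be left alone: white and green box of wipes, 64 (own x) x 120 (own y) x 85 mm high. Origin: centre of its underside
- carton: bystander, to be left alone: blue carton with a round white top, 61 x 49 x 72 mm high. Origin: centre of its underside
- logic_board: bystander, to be left alone: green circuit board on short feet, 138 (own x) x 330 (own y) x 37 mm high. Origin: centre of its underside
There are look-alikes about, which are no part of the job. Leave any green or orange look-alike of the cap_c alone.

How it is judged (in metres and radians):
At the end, for the whole second after the job is handed in: Three capacitors lie at rest on the stand between the chocks (each within 22 mm sideways and 0.2 rad of square to both), slopes facing them, chocks flat on the stand, their origins under 180 mm apart (166.6 if all touch); the canister stands upright (0.1 rad) on the bench (height (world z) of cap_a between 0.039 and 0.047 m and linear speed of each of cap_a, cap_b, cap_c, chock_a, chock_b, canister below 0.02 m/s and x of cap_a in the frame of chock_a between 0.033 and 0.146 m and y of cap_a in the frame of chock_a between -0.022 and 0.022 m and angle between the x axis of each of cap_a, cap_b, cap_c and the y axis of chock_a, either way round below 0.2 rad and x of cap_a in the frame of chock_b between 0.033 and 0.146 m and y of cap_a in the frame of chock_b between -0.022 and 0.022 m and angle between the x axis of each of cap_a, cap_b, cap_c and the y axis of chock_b, either way round below 0.2 rad and height (world z) of cap_b between 0.039 and 0.047 m and x of cap_b in the frame of chock_a between 0.033 and 0.146 m and y of cap_b in the frame of chock_a between -0.022 and 0.022 m and x of cap_b in the frame of chock_b between 0.033 and 0.146 m and y of cap_b in the frame of chock_b between -0.022 and 0.022 m and height (world z) of cap_c between 0.039 and 0.047 m and x of cap_c in the frame of chock_a between 0.033 and 0.146 m and y of cap_c in the frame of chock_a between -0.022 and 0.022 m and x of cap_c in the frame of chock_b between 0.033 and 0.146 m and y of cap_c in the frame of chock_b between -0.022 and 0.022 m and height (world z) of chock_a between 0.016 and 0.024 m and angle between each of chock_a, chock_b's own z axis and vertical below 0.08 rad and height (world z) of chock_b between 0.016 and 0.024 m and horizontal distance between chock_a and chock_b below 0.18 m and height (world z) of canister between -0.004 and 0.006 m and angle between canister's own z axis and vertical below 0.1 rad).
It fails at once if a bystander is moved more than 40 mm (distance of any of flux_bottle, parts_case, screwdriver, meter_prop, wipes_box, carton, logic_board from where it was at the start of the episode above 0.04 m).
It fails at once if the canister is tipped more than 0.6 rad (angle between canister's own z axis and vertical above 0.6 rad).
It also fails if it takes over 72 s, if anything falls off the work surface, if the arm or the gripper's body presses on something with over 40 N, if the wrist force passes 120 N, or if a joint passes its speed limit or range.

## Working session

There is one attempt and no reset: what is moved stays moved. The work goes in short steps, Python scripts to look and compute and a tool call to move; the robot and the scene stay as the last step left them, time stands still between calls to the robot, and variables do not carry over. Pictures are saved under pics/ and viewed, at most 10 in all, crops included, and the job is handed in when it is done.

Besides the shell and the picture viewer there is one more tool, called after "Call:" as name(argument=value, ...) on one line, values as JSON. send_rows: Moves the arm, as the interface text tells. Its arguments: {"type":"object","properties":{"steps":{"type":"array","items":{"type":"object","properties":{"slide":{"type":"array","items":{"type":"number"}},"angular":{"type":"array","items":{"type":"number"}}}}},"claw":{"type":"number"},"newtons":{"type":"number"}},"required":["steps"]}

```bash
mkdir -p pics; ls
cat > h.py <<'E'
import numpy as np, cv2
from workcell import env
from scipy.spatial.transform import Rotation as R
def cloud(f):
    h,w=f['range_z'].shape; F=h/2/np.tan(np.radians(f['fov_y']/2))
    u,v=np.meshgrid(np.arange(w),np.arange(h)); z=f['range_z']
    p=np.stack([(u-f['cx'])/F*z,(v-f['cy'])/F*z,z],-1)
    return p@np.array(f['rotation']).T+np.array(f['origin'])
def save(n,img,s=1): cv2.imwrite(n,cv2.resize(img[...,::-1],None,fx=s,fy=s))
def st():
    o=env.observe(); print({k:np.round(o[k],3).tolist() for k in ('time_s','q','eef_pos','ee_rot','ft_force','grip_width','grasp_force')}); return o
E
python3 - <<'E'
from h import *
st()
for n in('top','scene'):
    f=env.grab_frame(n); np.save(n+'.npy',f,allow_pickle=True); save(f'pics/{n}0.png',f['img'],1.25); print(n,f['fov_y'],f['origin'],np.round(f['rotation'],3).tolist())
E
```

```text
pics
{'time_s': 0.0, 'q': [0.918, 0.182, 1.608, 0.0, 1.354, -0.206], 'eef_pos': [248.081, 518.157, 237.824], 'ee_rot': [-0.696, -3.063, 0.002], 'ft_force': [0.49, 0.136, -0.113], 'grip_width': 0.997, 'grasp_force': 0.0}
top 53.402485876577565 [ 432.29780478  -22.19108713 1357.90394444] [-2.175, 2.174, -0.09]
scene 51.32576745422688 [ -418.20598137 -1121.5800254    856.132174  ] [-1.954, 0.739, -0.455]
```

```bash
sed -i "s/np.array(f\['rotation'\]).T/R.from_rotvec(f['rotation']).as_matrix().T/" h.py
```

```text
(no output)
```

View pics/top0.png

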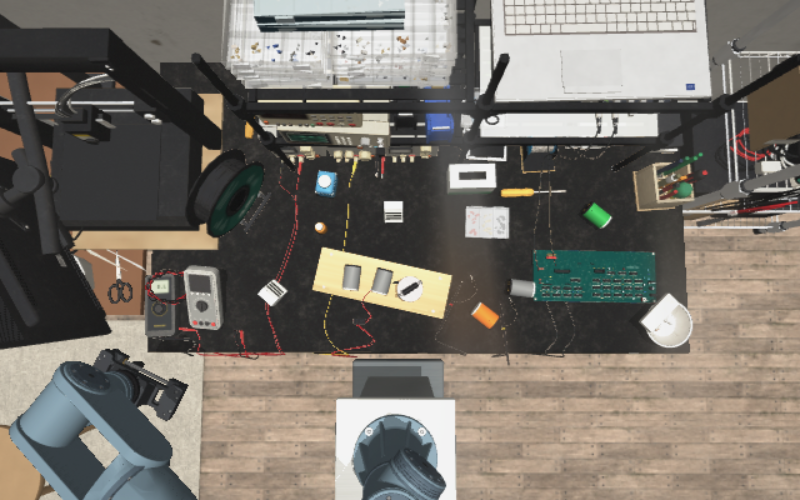

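View pics/scene0.png

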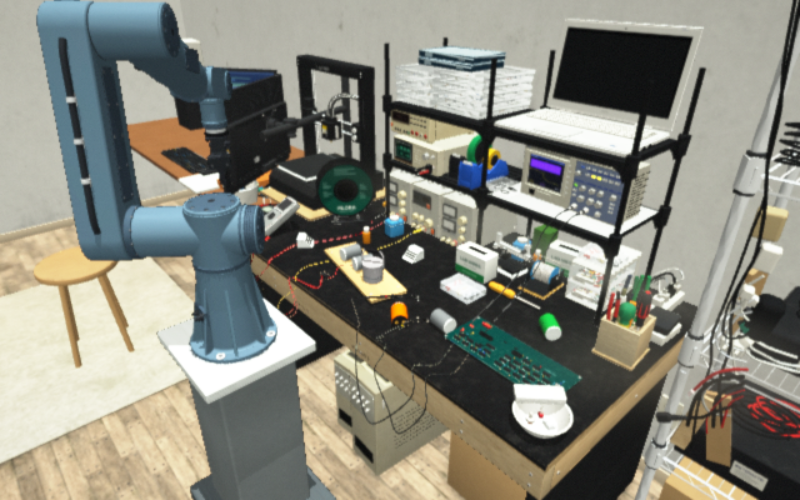

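The top view shows, in 800x500 pixels: the stand at (382,283), two caps on it at (352,277) and (382,281), the canister at (409,289), and chocks at (272,291) and (393,211). Candidates for cap_c are grey at (522,287), orange at (485,315) and green at (597,215). I choose grey, since orange and green are the look-alikes to leave alone. Next comes one close crop to check this, plus the measurements.

```bash
cat > m.py <<'E'
from h import *
f=np.load('top.npy',allow_pickle=True).item(); P=cloud(f); im=f['img'].astype(int)
def seg(u,v,zlo,zhi,r):
    m=np.zeros(P.shape[:2],bool); m[v-r:v+r+1,u-r:u+r+1]=1
    m&=(P[...,2]>zlo)&(P[...,2]<zhi)&(f['range_z']>0)
    n,l=cv2.connectedComponents(m.astype(np.uint8)); k=l[v,u]
    return P[l==k] if k else P[m]
def rect(n,q):
    c,s,a=cv2.minAreaRect(q[:,:2].astype(np.float32)); print(n,len(q),'c',np.round(c,1),'size',np.round(s,1),'ang',round(a,1),'z',np.round(np.percentile(q[:,2],[5,50,95]),1))
rect('stand',seg(275,238,15,25,70)); rect('bench',seg(250,270,-10,10,5))
rect('capL',seg(282,222,34,80,14)); rect('capM',seg(305,225,34,80,14)); rect('can_all',seg(327,231,30,130,22)); rect('canbar',seg(327,231,85,130,22))
rect('capc',seg(417,230,8,80,20)); rect('capc_top',seg(417,230,38,80,16))
rect('chk1',seg(218,233,6,60,16)); rect('chk1top',seg(218,233,29,60,16)); rect('chk2',seg(315,169,6,60,16));rect('chk2top',seg(315,169,29,60,16))
rect('board',seg(475,221,8,60,65))
for n,(u,v) in dict(orange=(388,252),bottle=(256,182),case=(390,177),carton=(260,146)).items(): rect(n,seg(u,v,8,100,24))
im=f['img']
a=cv2.resize(im[150:260,190:300],None,fx=3.6,fy=3.6,interpolation=2); b=cv2.resize(im[150:260,300:450],None,fx=3.6,fy=3.6,interpolation=2)
g=env.grab_frame('scene'); c=cv2.resize(g['img'][170:280,230:400],None,fx=2.2,fy=2.2)
o=np.zeros((400+c.shape[0]-0,800,3),np.uint8); cc=cv2.resize(im[130:260,190:450],(800,400),interpolation=2); o[:400]=cc; o=o[:600]; o[400:600,:370]=c[:200,:370]; save('pics/crop.png',o)
E
python3 m.py
```

```text
stand 2424 c [500.2 139.6] size [301.2 474.4] ang 0.8 z [16.3 20.4 24.1]
bench 121 c [312.3 222.7] size [34.1 35.4] ang 0.2 z [-4.7  0.3  5. ]
capL 274 c [474.2 115.3] size [43.9 65.8] ang 84.4 z [49.3 61.6 67.7]
capM 271 c [464.   34.2] size [44.  65.9] ang 75.2 z [49.  61.9 67.4]
can_all 493 c [447.4 -28.4] size [145.3  68.1] ang 76.5 z [ 54.7  80.  125.9]
canbar 94 c [446.5 -38.1] size [53.5 53.7] ang 80.9 z [ 85.2 123.8 128.7]
capc 562 c [ 465.5 -355.2] size [108.4 102.1] ang 88.4 z [ 8.9 20.4 46.4]
capc_top 187 c [ 446.5 -334.5] size [66.4 34.9] ang 83.2 z [39.3 42.9 48.2]
chk1 258 c [431.7 332.6] size [51.1 58.9] ang 50.5 z [ 9.3 29.8 38. ]
chk1top 135 c [425.6 337.7] size [49.7 33.2] ang 46.0 z [30.  33.9 39.2]
chk2 239 c [657.3   6.9] size [47.7 59.6] ang 89.9 z [ 9.  30.2 38. ]
chk2top 126 c [663.9   6.7] size [30.3 47.6] ang 1.0 z [30.3 34.5 39.2]
board 4297 c [ 472.2 -557. ] size [461.1 242.6] ang 71.1 z [ 8.6 12.6 55.6]
orange 373 c [ 364.  -268.6] size [126.5  74.4] ang 46.7 z [24.5 39.  46.4]
bottle 68 c [606.6 199.3] size [22.2 26.8] ang 50.3 z [17.2 42.8 61.9]
case 869 c [ 624.3 -247.3] size [115.1  85.9] ang 89.3 z [18.8 24.3 29. ]
carton 315 c [726.9 186.3] size [49. 61.] ang 79.5 z [22.  61.4 75.3]
```

View pics/crop.png

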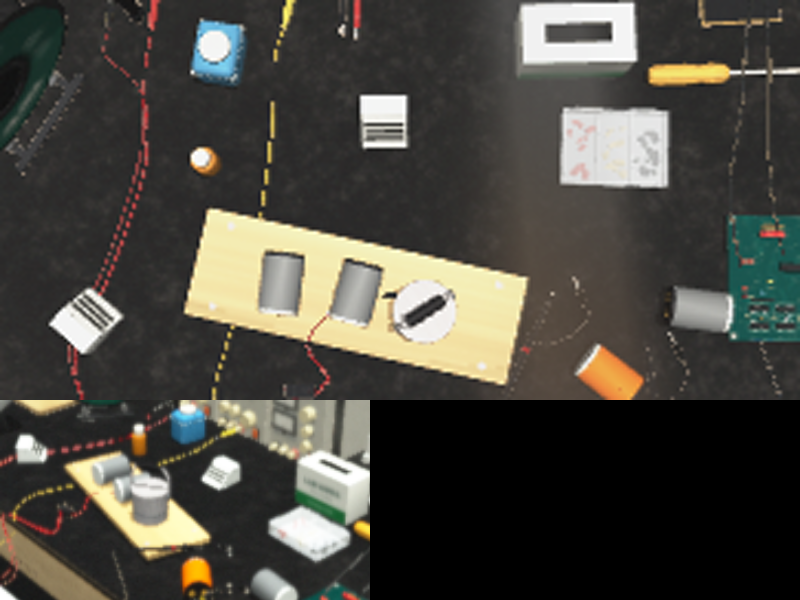

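The crop confirms the grey can at (697,310). It is lying with its end against the board. The chock slopes (striped) face up and right for the left one, and down, towards the robot, for the far one. Next I refine the numbers.

```bash
cat >> h.py <<'E'
def plane(f,uv,z):
    F=f['range_z'].shape[0]/2/np.tan(np.radians(f['fov_y']/2)); uv=np.atleast_2d(uv).astype(float)
    d=np.c_[(uv-[f['cx'],f['cy']])/F,np.ones(len(uv))]@R.from_rotvec(f['rotation']).as_matrix().T
    o=np.array(f['origin']); return (o+d*((z-o[2])/d[:,2])[:,None])[:,:2]
def big(m):
    n,l,s,_=cv2.connectedComponentsWithStats(m.astype(np.uint8)); return l==1+np.argmax(s[1:,4])
def go(x,y,z,yaw):
    "deltas to world target; yaw = direction (deg) of the finger line, mod 180"
    o=st(); r=R.from_rotvec(o['ee_rot']); ty=r.as_matrix()[:,1]; y0=np.degrees(np.arctan2(ty[1],ty[0]))
    d=(yaw-y0+90)%180-90; M=(R.from_euler('z',d,degrees=True)*r).as_matrix()
    print('yaw now %.1f; tool wz %.1f; slide after turn (mm)'%(y0,-d),np.round(M.T@(np.array([x,y,z])-o['eef_pos']),1),'tilt z',np.round(r.as_matrix()[:,2],3))
E
cat > m2.py <<'E'
from h import *
f=np.load('top.npy',allow_pickle=True).item(); P=cloud(f); im=f['img']; hsv=cv2.cvtColor(im,cv2.COLOR_RGB2HSV); H,S,V=[hsv[...,i] for i in range(3)]
def rr(n,m,z):
    uv=np.argwhere(m)[:,::-1]; c,s,a=cv2.minAreaRect(plane(f,uv,z).astype(np.float32)); print(n,m.sum(),np.round(c,1),np.round(s,1),round(a,1)); return c
def box(u,v,r):
    m=np.zeros(V.shape,bool); m[v-r:v+r+1,u-r:u+r+1]=1; return m
rr('stand',big((H>12)&(H<32)&(S>60)&(V>110)&box(305,228,60)),20)
for n,u,v in(('chk1',218,233),('chk2',315,169)):
    w=big((S<40)&(V>75)&box(u,v,16)&(P[...,2]>5)); rr(n,w,30)
    rr(n+' flat',big(w&(P[...,2]>28)&(V>190)),34)
bar=(V<75)&box(327,231,18)&(P[...,2]>100)
uv=np.argwhere(bar)[:,::-1]; q=plane(f,uv,125); print('bar',len(q),q.mean(0)); rr('bar',bar,125); print(np.median(P[bar][:,2]))
lid=(V>130)&(S<40)&box(327,231,22); rr('lid',big(lid),81); c,r=cv2.minEnclosingCircle(plane(f,np.argwhere(big(lid))[:,::-1],81).astype(np.float32)); print('lid',c,r)
g=box(417,230,20)&(S<50)&(V>60)&(P[...,2]>20); rr('capc',big(g),30); q=P[big(g)]; print('capc y ext',np.percentile(q[:,1],[1,99]),'x',np.percentile(q[:,0],[1,99]))
E
python3 m2.py
python3 - <<'E'
from h import *
go(447,-38,250,30)
f=env.grab_frame('wrist'); print(np.round(f['tool_from_camera'],3).tolist(), f['fov_y'])
E
```

```text
stand 2680 [462.8  34.7] [361.3 127.8] 77.9
chk1 250 [435.6 328. ] [55.5 59.6] 50.2
chk1 flat 127 [425.9 337.8] [49.3 29.5] 48.9
chk2 226 [652.2   5.1] [54.6 50.7] 0.0
chk2 flat 126 [665.1   6.7] [27.3 47.2] 0.0
bar 52 [443.91547176 -38.43485992]
bar 52 [444.1 -38.8] [11.8 40.3] 32.0
126.05066200642545
lid 261 [443.9 -38.9] [61.  63.4] 45.0
lid (443.97833251953125, -38.1830940246582) 32.75421905517578
capc 252 [ 446.1 -338.4] [64.3 43.7] 82.9
capc y ext [-366.71187301 -303.76170032] x [423.93474602 470.22027026]
{'time_s': 0.15, 'q': [0.918, 0.181, 1.608, -0.0, 1.354, -0.206], 'eef_pos': [248.19, 518.246, 238.011], 'ee_rot': [-0.696, -3.063, 0.002], 'ft_force': [0.542, -1.074, 0.579], 'grip_width': 0.999, 'grasp_force': 0.0}
yaw now 64.4; tool wz 34.4; slide after turn (mm) [-581.1 -106.   -12. ] tilt z [-0.001 -0.001 -1.   ]
[[0.0, -0.958, -0.286, 74.769], [1.0, 0.0, 0.001, -1.064], [-0.001, -0.286, 0.958, -145.642], [0.0, 0.0, 0.0, 1.0]] 62.545666585660996
```

Call:
send_rows(steps=[{"slide": [0, 0, 0], "angular": [0, 0, 8.1]}, {"slide": [0, 0, 0], "angular": [0, 0, 8.1]}, {"slide": [0, 0, 0], "angular": [0, 0, 8.1]}, {"slide": [0, 0, 0], "angular": [0, 0, 8.1]}, {"slide": [-0.0443, -0.0099, 0.0045]}, {"slide": [-0.0443, -0.0099, 0.0045]}, {"slide": [-0.0443, -0.0099, 0.0045]}, {"slide": [-0.0443, -0.0099, 0.0045]}, {"slide": [-0.0443, -0.0099, 0.0045]}, {"slide": [-0.0443, -0.0099, 0.0045]}, {"slide": [-0.0443, -0.0099, 0.0045]}, {"slide": [-0.0443, -0.0099, 0.0045]}, {"slide": [-0.0443, -0.0099, 0.0045]}, {"slide": [-0.0443, -0.0099, 0.0045]}, {"slide": [-0.0443, -0.0099, 0.0045]}, {"slide": [-0.0443, -0.0099, 0.0045]}, {"slide": [-0.0443, -0.0099, 0.0045]}, {"slide": [0, 0, 0]}], claw=1, newtons=40)

```text
validation failed for argument at $.st...
```

```bash
cat >> h.py <<'E'
def wrist(name=None,s=1):
    o=env.observe(); f=env.grab_frame('wrist'); T=np.array(f['tool_from_camera']); r=R.from_rotvec(o['ee_rot']).as_matrix()
    f['rotation']=R.from_matrix(r@T[:3,:3]).as_rotvec(); f['origin']=r@T[:3,3]+o['eef_pos']
    if name: save(name,f['img'],s)
    return f
E
python3 - <<'E'
from h import *
go(444,-38.4,101,32)
f=wrist('pics/w1.png'); np.save('w1.npy',f,allow_pickle=True)
P=cloud(f); m=(P[...,2]>114)&(P[...,2]<140)&(np.hypot(P[...,0]-444,P[...,1]+38)<45)
q=P[m]; print(len(q)); c,s,a=cv2.minAreaRect(q[:,:2].astype(np.float32)); print(c,s,a,np.percentile(q[:,2],[50,95]))
E
```

```text
{'time_s': 0.2, 'q': [0.918, 0.181, 1.608, -0.0, 1.354, -0.206], 'eef_pos': [248.262, 518.313, 238.173], 'ee_rot': [-0.696, -3.063, 0.001], 'ft_force': [-0.047, -0.849, 0.125], 'grip_width': 1.0, 'grasp_force': 0.0}
yaw now 64.4; tool wz 32.4; slide after turn (mm) [-575.9 -128.9  137.2] tilt z [-0.001 -0.001 -1.   ]
0Traceback (most recent call last):
  File "<stdin>", line 5, in <module>
    return _quantile_unchecked(
        a, q, axis, out, overwrite_input, method, keepdims, weights)
    return _ureduce(a,
                    func=_quantile_ureduce_func,
    ...<5 lines>...
                    overwrite_input=overwrite_input,
                    method=method)
    r = func(a, **kwargs)
    result = _quantile(arr,
                       quantiles=q,
    ...<2 lines>...
                       out=out,
                       weights=wgt)
    slices_having_nans = np.isnan(arr[-1, ...])
                                  ~~~^^^^^^^^^
IndexError: index -1 is out of bounds for axis 0 with size 0
```

View pics/w1.png

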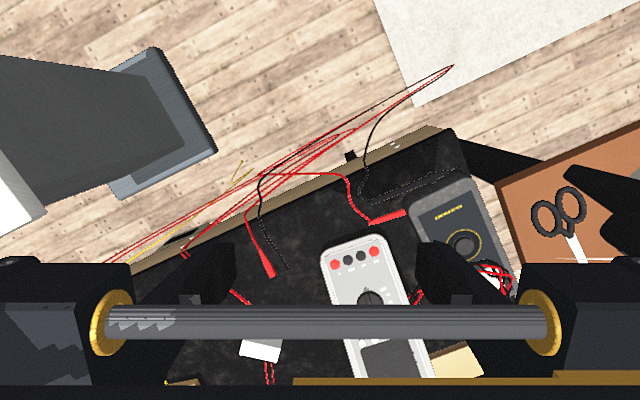

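The call was refused, so the arm did not move, and the picture is from the start pose: meter at (360,310), chock at (262,345). A row probably needs both keys.

Call:
send_rows(steps=[{"slide": [0, 0, 0], "angular": [0, 0, 8.1]}, {"slide": [0, 0, 0], "angular": [0, 0, 8.1]}, {"slide": [0, 0, 0], "angular": [0, 0, 8.1]}, {"slide": [0, 0, 0], "angular": [0, 0, 8.1]}, {"slide": [-0.0443, -0.0099, 0.0045], "angular": [0, 0, 0]}, {"slide": [-0.0443, -0.0099, 0.0045], "angular": [0, 0, 0]}, {"slide": [-0.0443, -0.0099, 0.0045], "angular": [0, 0, 0]}, {"slide": [-0.0443, -0.0099, 0.0045], "angular": [0, 0, 0]}, {"slide": [-0.0443, -0.0099, 0.0045], "angular": [0, 0, 0]}, {"slide": [-0.0443, -0.0099, 0.0045], "angular": [0, 0, 0]}, {"slide": [-0.0443, -0.0099, 0.0045], "angular": [0, 0, 0]}, {"slide": [-0.0443, -0.0099, 0.0045], "angular": [0, 0, 0]}, {"slide": [-0.0443, -0.0099, 0.0045], "angular": [0, 0, 0]}, {"slide": [-0.0443, -0.0099, 0.0045], "angular": [0, 0, 0]}, {"slide": [-0.0443, -0.0099, 0.0045], "angular": [0, 0, 0]}, {"slide": [-0.0443, -0.0099, 0.0045], "angular": [0, 0, 0]}, {"slide": [-0.0443, -0.0099, 0.0045], "angular": [0, 0, 0]}, {"slide": [0, 0, 0], "angular": [0, 0, 0]}], claw=1, newtons=40)

```text
time_s: 2.05
eef_pos: [445.7, -42.5, 180.1]
ee_rot: [1.53, 2.742, -0.002]
ft_force: [0.4, 0.6, 0.1]
grip_width: 1.0
grasp_force: 0.0
```

Run:
```python
from h import *
go(444,-38.4,101,32)
f=wrist('pics/w2.png'); np.save('w2.npy',f,allow_pickle=True)
P=cloud(f); m=(P[...,2]>114)&(P[...,2]<140)&(np.hypot(P[...,0]-444,P[...,1]+38)<45)
q=P[m]; print(len(q)); 
if len(q)>9:
  c,s,a=cv2.minAreaRect(q[:,:2].astype(np.float32)); print(c,s,a,np.percentile(q[:,2],[50,95]))
```

```text
{'time_s': 2.05, 'q': [-0.361, -0.047, 1.974, -0.001, 1.214, -0.913], 'eef_pos': [445.748, -42.547, 180.137], 'ee_rot': [1.53, 2.742, -0.002], 'ft_force': [0.419, 0.645, 0.054], 'grip_width': 1.0, 'grasp_force': 0.0}
yaw now 31.7; tool wz -0.3; slide after turn (mm) [ 4.6  0.7 79.1] tilt z [ 0.001 -0.002 -1.   ]
1516
(441.5382385253906, -37.997615814208984) (13.789793968200684, 60.08983612060547) 32.11862564086914 [125.31208221 127.17295443]
```

View pics/w2.png

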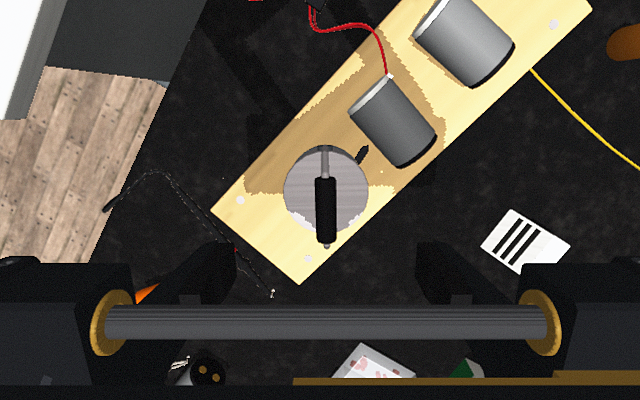

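The wrist view shows the bar at (325,208), upright in the picture and centred between the fingers. I go down and grip.

Call:
send_rows(steps=[{"slide": [0.0045, 0.0005, 0.02], "angular": [0, 0, 0]}, {"slide": [0, 0, 0.02], "angular": [0, 0, 0]}, {"slide": [0, 0, 0.02], "angular": [0, 0, 0]}, {"slide": [0, 0, 0.014], "angular": [0, 0, 0]}, {"slide": [0, 0, 0.005], "angular": [0, 0, 0]}, {"slide": [0, 0, 0], "angular": [0, 0, 0]}])

```text
time_s: 2.7
eef_pos: [441.8, -32.7, 100.8]
ee_rot: [-1.52, -2.747, 0.0]
ft_force: [-0.6, 0.4, 0.4]
grip_width: 1.0
grasp_force: 0.0
```

Call:
send_rows(steps=[{"slide": [0, 0, 0], "angular": [0, 0, 0]}, {"slide": [0, 0, 0], "angular": [0, 0, 0]}, {"slide": [0, 0, 0], "angular": [0, 0, 0]}, {"slide": [0, 0, 0], "angular": [0, 0, 0]}, {"slide": [0, 0, 0], "angular": [0, 0, 0]}, {"slide": [0, 0, 0], "angular": [0, 0, 0]}, {"slide": [0, 0, 0], "angular": [0, 0, 0]}], claw=0, newtons=40)

```text
time_s: 3.4
eef_pos: [442.5, -34.0, 101.2]
ee_rot: [-1.523, -2.748, 0.0]
ft_force: [-0.6, -0.3, 0.1]
grip_width: 0.39
grasp_force: 0.0
```

Call:
send_rows(steps=[{"slide": [0, 0, 0], "angular": [0, 0, 0]}, {"slide": [0, 0, 0], "angular": [0, 0, 0]}, {"slide": [0, 0, 0], "angular": [0, 0, 0]}, {"slide": [0, 0, 0], "angular": [0, 0, 0]}])

```text
time_s: 3.8
eef_pos: [442.4, -34.0, 101.2]
ee_rot: [-1.523, -2.748, 0.0]
ft_force: [-0.6, -0.5, 2.1]
grip_width: 0.14
grasp_force: 39.1
```

Call:
send_rows(steps=[{"slide": [0, 0, -0.01], "angular": [0, 0, 0]}, {"slide": [0, 0, -0.02], "angular": [0, 0, 0]}, {"slide": [0, 0, -0.02], "angular": [0, 0, 0]}, {"slide": [-0.009, 0.006, -0.01], "angular": [0, 0, 0]}, {"slide": [-0.018, 0.0118, 0], "angular": [0, 0, 0]}, {"slide": [-0.018, 0.0118, 0], "angular": [0, 0, 0]}, {"slide": [-0.018, 0.0118, 0], "angular": [0, 0, 0]}, {"slide": [-0.018, 0.0118, 0], "angular": [0, 0, 0]}, {"slide": [-0.018, 0.0118, 0], "angular": [0, 0, 0]}, {"slide": [-0.018, 0.0118, 0], "angular": [0, 0, 0]}, {"slide": [-0.018, 0.0118, 0], "angular": [0, 0, 0]}, {"slide": [-0.009, 0.006, 0], "angular": [0, 0, 0]}, {"slide": [0, 0, 0], "angular": [0, 0, 0]}, {"slide": [0, 0, 0.02], "angular": [0, 0, 0]}, {"slide": [0, 0, 0.02], "angular": [0, 0, 0]}, {"slide": [0, 0, 0.02], "angular": [0, 0, 0]}, {"slide": [0, 0, 0.012], "angular": [0, 0, 0]}, {"slide": [0, 0, 0.005], "angular": [0, 0, 0]}, {"slide": [0, 0, 0.002], "angular": [0, 0, 0]}, {"slide": [0, 0, 0], "angular": [0, 0, 0]}])

```text
time_s: 5.8
eef_pos: [599.4, -106.0, 82.9]
ee_rot: [1.523, 2.747, 0.0]
ft_force: [0.4, 0.3, -3.9]
grip_width: 0.137
grasp_force: 39.6
```

Run:
```python
from h import *
st()
```

```text
{'time_s': 5.8, 'q': [-0.37, 0.431, 1.629, 0.0, 1.081, -0.928], 'eef_pos': [599.378, -105.964, 82.863], 'ee_rot': [1.523, 2.747, 0.0], 'ft_force': [0.39, 0.311, -3.872], 'grip_width': 0.137, 'grasp_force': 39.65}
```

Call:
send_rows(steps=[{"slide": [0, 0, 0.001], "angular": [0, 0, 0]}, {"slide": [0, 0, 0.001], "angular": [0, 0, 0]}, {"slide": [0, 0, 0], "angular": [0, 0, 0]}])

```text
time_s: 6.1
eef_pos: [599.7, -106.2, 81.2]
ee_rot: [1.522, 2.746, 0.0]
ft_force: [-0.9, -1.3, 1.6]
grip_width: 0.136
grasp_force: 39.2
```

Call:
send_rows(steps=[{"slide": [0, 0, 0], "angular": [0, 0, 0]}, {"slide": [0, 0, 0], "angular": [0, 0, 0]}, {"slide": [0, 0, 0], "angular": [0, 0, 0]}, {"slide": [0, 0, 0], "angular": [0, 0, 0]}, {"slide": [0, 0, 0], "angular": [0, 0, 0]}, {"slide": [0, 0, -0.02], "angular": [0, 0, 0]}, {"slide": [0, 0, -0.03], "angular": [0, 0, 0]}, {"slide": [0, 0, -0.03], "angular": [0, 0, 0]}], claw=1)

```text
time_s: 6.9
eef_pos: [598.6, -105.8, 160.5]
ee_rot: [-1.522, -2.746, 0.0]
ft_force: [0.6, 0.4, 0.4]
grip_width: 0.842
grasp_force: 0.0
```

```bash
python3 - <<'E'
from h import *
go(446,-336.5,150,82.9-90)
f=env.grab_frame('top'); np.save('top1.npy',f,allow_pickle=True)
E
sed 's/top.npy/top1.npy/' m2.py | python3 - | grep -E 'capc|chk'
```

```text
{'time_s': 6.9, 'q': [-0.37, 0.331, 1.588, 0.0, 1.224, -0.928], 'eef_pos': [598.567, -105.758, 160.538], 'ee_rot': [-1.522, -2.746, 0.0], 'ft_force': [0.59, 0.43, 0.371], 'grip_width': 0.842, 'grasp_force': 0.0}
yaw now 32.0; tool wz 39.1; slide after turn (mm) [-247.8 -122.9   10.3] tilt z [-0.001  0.001 -1.   ]
chk1 249 [435.4 327.7] [55.5 59.6] 50.2
chk1 flat 124 [425.9 337.8] [49.3 29.5] 48.9
chk2 216 [652.2   5.1] [54.6 50.7] 0.0
chk2 flat 117 [665.1   6.7] [27.3 47.2] 0.0
capc 253 [ 446.2 -338.4] [64.2 44. ] 83.7
capc y ext [-367.57149099 -304.25273588] x [423.93489765 470.23374702]<stdin>:12: RuntimeWarning: Mean of empty slice.
  ret = um.true_divide(
  return _methods._mean(a, axis=axis, dtype=dtype,
  ret = ret.dtype.type(ret / rcount)
```

Call:
send_rows(steps=[{"slide": [0, 0, 0], "angular": [0, 0, 7.8]}, {"slide": [0, 0, 0], "angular": [0, 0, 7.8]}, {"slide": [0, 0, 0], "angular": [0, 0, 7.8]}, {"slide": [0, 0, 0], "angular": [0, 0, 7.8]}, {"slide": [0, 0, 0], "angular": [0, 0, 7.9]}, {"slide": [-0.0354, -0.0176, 0.005], "angular": [0, 0, 0]}, {"slide": [-0.0354, -0.0176, 0.005], "angular": [0, 0, 0]}, {"slide": [-0.0354, -0.0176, 0.005], "angular": [0, 0, 0]}, {"slide": [-0.0354, -0.0176, 0.005], "angular": [0, 0, 0]}, {"slide": [-0.0354, -0.0175, 0.01], "angular": [0, 0, 0]}, {"slide": [-0.0354, -0.0175, 0.01], "angular": [0, 0, 0]}, {"slide": [-0.0354, -0.0175, 0.01], "angular": [0, 0, 0]}, {"slide": [0, 0, 0.02], "angular": [0, 0, 0]}, {"slide": [0, 0, 0], "angular": [0, 0, 0]}], claw=1)

```text
time_s: 8.35
eef_pos: [444.4, -336.2, 87.8]
ee_rot: [-2.354, -2.074, -0.0]
ft_force: [0.6, -0.1, -0.5]
grip_width: 0.998
grasp_force: 0.0
```

Run:
```python
from h import *
go(446,-336.5,6,-7)
f=wrist('pics/w3.png'); P=cloud(f); hsv=cv2.cvtColor(f['img'],cv2.COLOR_RGB2HSV)
m=(P[...,2]>26)&(P[...,2]<60)&(hsv[...,1]<60)&(np.hypot(P[...,0]-446,P[...,1]+336)<50)&(f['range_z']>0)
q=P[big(m)]; c,s,a=cv2.minAreaRect(q[:,:2].astype(np.float32)); print(len(q),c,s,a)
```

```text
{'time_s': 8.35, 'q': [-0.861, 0.328, 1.76, 0.0, 1.058, -0.734], 'eef_pos': [444.427, -336.21, 87.782], 'ee_rot': [-2.354, -2.074, -0.0], 'ft_force': [0.591, -0.146, -0.517], 'grip_width': 0.998, 'grasp_force': 0.0}
yaw now -7.2; tool wz -0.2; slide after turn (mm) [-0.4  1.9 81.8] tilt z [-0.003  0.004 -1.   ]
6354 (444.6639709472656, -335.2015075683594) (66.492919921875, 43.30549240112305) 82.90623474121094
```

View pics/w3.png

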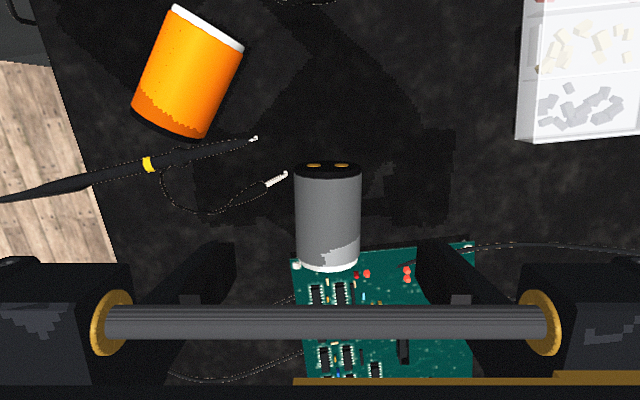

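The grey cap at (328,218) is centred between the fingers and abuts the board. I descend and grip across it.

Call:
send_rows(steps=[{"slide": [0, 0, 0.03], "angular": [0, 0, 0]}, {"slide": [0, 0, 0.03], "angular": [0, 0, 0]}, {"slide": [0, 0, 0.015], "angular": [0, 0, 0]}, {"slide": [0, 0, 0.007], "angular": [0, 0, 0]}])

```text
time_s: 8.8
eef_pos: [446.5, -335.5, 7.3]
ee_rot: [-2.352, -2.08, -0.0]
ft_force: [0.1, 0.1, 0.0]
grip_width: 0.998
grasp_force: 0.0
```

Call:
send_rows(steps=[{"slide": [0, 0, 0], "angular": [0, 0, 0]}, {"slide": [0, 0, 0], "angular": [0, 0, 0]}, {"slide": [0, 0, 0], "angular": [0, 0, 0]}, {"slide": [0, 0, 0], "angular": [0, 0, 0]}, {"slide": [0, 0, 0], "angular": [0, 0, 0]}, {"slide": [0, 0, 0], "angular": [0, 0, 0]}, {"slide": [0, 0, 0], "angular": [0, 0, 0]}], claw=0.3, newtons=30)

```text
time_s: 9.5
eef_pos: [446.6, -336.8, 8.6]
ee_rot: [2.354, 2.079, -0.0]
ft_force: [-0.4, 0.0, 3.4]
grip_width: 0.503
grasp_force: 30.0
```

Run:
```python
from h import *
import numpy as np
c=np.array([462.8,34.7]);ey=np.array([.2096,.9778])
p=c+ey*-76; print(p)
go(p[0],p[1],120,77.9)
```

```text
[446.8704 -39.6128]
{'time_s': 9.5, 'q': [-0.858, 0.462, 1.776, -0.0, 0.903, -0.734], 'eef_pos': [446.585, -336.849, 8.616], 'ee_rot': [2.354, 2.079, -0.0], 'ft_force': [-0.432, 0.049, 3.419], 'grip_width': 0.503, 'grasp_force': 30.01}
yaw now -7.1; tool wz -85.0; slide after turn (mm) [  62.   290.7 -111.3] tilt z [ 0. -0. -1.]
```

Call:
send_rows(steps=[{"slide": [0, 0, -0.02], "angular": [0, 0, 0]}, {"slide": [0, 0, -0.04], "angular": [0, 0, 0]}, {"slide": [0, 0, -0.03], "angular": [0, 0, -8.5]}, {"slide": [0, 0, -0.02], "angular": [0, 0, -8.5]}, {"slide": [0, 0, 0], "angular": [0, 0, -8.5]}, {"slide": [0, 0, 0], "angular": [0, 0, -8.5]}, {"slide": [0, 0, 0], "angular": [0, 0, -8.5]}, {"slide": [0, 0, 0], "angular": [0, 0, -8.5]}, {"slide": [0, 0, 0], "angular": [0, 0, -8.5]}, {"slide": [0, 0, 0], "angular": [0, 0, -8.5]}, {"slide": [0, 0, 0], "angular": [0, 0, -8.5]}, {"slide": [0, 0, 0], "angular": [0, 0, -8.5]}, {"slide": [0.008, 0.036, 0], "angular": [0, 0, 0]}, {"slide": [0.008, 0.036, 0], "angular": [0, 0, 0]}, {"slide": [0.008, 0.036, 0], "angular": [0, 0, 0]}, {"slide": [0.008, 0.036, 0], "angular": [0, 0, 0]}, {"slide": [0.008, 0.036, 0], "angular": [0, 0, 0]}, {"slide": [0.008, 0.036, 0], "angular": [0, 0, 0]}, {"slide": [0.008, 0.036, 0], "angular": [0, 0, 0]}, {"slide": [0.006, 0.0387, 0], "angular": [0, 0, 0]}])

```text
time_s: 11.5
eef_pos: [446.2, -38.0, 118.0]
ee_rot: [-0.332, -3.124, -0.0]
ft_force: [0.9, 0.2, -1.5]
grip_width: 0.499
grasp_force: 30.0
```

Call:
send_rows(steps=[{"slide": [0, 0, 0.02], "angular": [0, 0, 0]}, {"slide": [0, 0, 0], "angular": [0, 0, 0]}])

```text
time_s: 11.7
eef_pos: [444.9, -37.7, 96.4]
ee_rot: [-0.327, -3.121, -0.002]
ft_force: [0.3, -0.3, -1.6]
grip_width: 0.504
grasp_force: 30.0
```

Run:
```python
from h import *
go(446.9,-39.6,28.8,77.9)
```

```text
{'time_s': 11.7, 'q': [-0.351, 0.087, 2.034, -0.0, 1.024, -1.713], 'eef_pos': [444.912, -37.677, 96.374], 'ee_rot': [-0.327, -3.121, -0.002], 'ft_force': [0.299, -0.334, -1.635], 'grip_width': 0.504, 'grasp_force': 29.985}
yaw now 78.0; tool wz 0.1; slide after turn (mm) [-2.6 -1.5 67.6] tilt z [-0.004  0.001 -1.   ]
```

Call:
send_rows(steps=[{"slide": [-0.001, -0.0015, 0.03], "angular": [0, 0, 0]}, {"slide": [0, 0, 0.025], "angular": [0, 0, 0]}, {"slide": [0, 0, 0.008], "angular": [0, 0, 0]}, {"slide": [0, 0, 0.003], "angular": [0, 0, 0]}, {"slide": [0, 0, 0.001], "angular": [0, 0, 0]}, {"slide": [0, 0, 0], "angular": [0, 0, 0]}])

```text
time_s: 12.3
eef_pos: [448.3, -41.6, 32.2]
ee_rot: [0.331, 3.122, -0.001]
ft_force: [0.9, -0.2, -1.4]
grip_width: 0.502
grasp_force: 30.0
```

Run:
```python
from h import *
go(446.9,-39.6,28.8,77.9)
```

```text
{'time_s': 12.3, 'q': [-0.357, 0.221, 2.051, -0.0, 0.868, -1.716], 'eef_pos': [448.26, -41.567, 32.166], 'ee_rot': [0.331, 3.122, -0.001], 'ft_force': [0.856, -0.182, -1.426], 'grip_width': 0.502, 'grasp_force': 29.985}
yaw now 77.9; tool wz -0.0; slide after turn (mm) [1.7 1.6 3.4] tilt z [ 0.002 -0.001 -1.   ]
```

Call:
send_rows(steps=[{"slide": [0, 0, 0.002], "angular": [0, 0, 0]}, {"slide": [0, 0, 0.0015], "angular": [0, 0, 0]}, {"slide": [0, 0, 0], "angular": [0, 0, 0]}])

```text
time_s: 12.6
eef_pos: [448.1, -41.3, 28.6]
ee_rot: [0.331, 3.123, -0.001]
ft_force: [-1.7, -0.5, 4.5]
grip_width: 0.502
grasp_force: 30.0
```

Call:
send_rows(steps=[{"slide": [0, 0, 0], "angular": [0, 0, 0]}, {"slide": [0, 0, 0], "angular": [0, 0, 0]}, {"slide": [0, 0, 0], "angular": [0, 0, 0]}, {"slide": [0, 0, -0.03], "angular": [0, 0, 0]}, {"slide": [0, 0, -0.04], "angular": [0, 0, 0]}], claw=0.66)

```text
time_s: 13.1
eef_pos: [445.4, -40.4, 96.6]
ee_rot: [-0.331, -3.119, -0.002]
ft_force: [1.5, 0.1, 0.2]
grip_width: 0.662
grasp_force: 0.0
```

Call:
send_rows(steps=[{"slide": [0, 0, -0.02], "angular": [0, 0, 8.5]}, {"slide": [0, 0, 0], "angular": [0, 0, 8.5]}, {"slide": [0, 0, 0], "angular": [0, 0, 8.5]}, {"slide": [0, 0, 0], "angular": [0, 0, 8.5]}, {"slide": [0, 0, 0], "angular": [0, 0, 8.5]}, {"slide": [0, 0, 0], "angular": [0, 0, 8.5]}, {"slide": [0, 0, 0], "angular": [0, 0, 8.5]}, {"slide": [0, 0, 0], "angular": [0, 0, 8.5]}, {"slide": [0, 0, 0], "angular": [0, 0, 8.5]}, {"slide": [0, 0, 0], "angular": [0, 0, 8.5]}, {"slide": [0, 0, 0], "angular": [0, 0, 5]}, {"slide": [0, 0, 0], "angular": [0, 0, 0]}], claw=1)

```text
time_s: 14.3
eef_pos: [447.4, -41.0, 117.6]
ee_rot: [-2.444, -1.974, 0.0]
ft_force: [0.7, -0.9, -0.4]
grip_width: 0.996
grasp_force: 0.0
```

```bash
cat > caps.py <<'E'
from h import *
c=np.array([462.8,34.7]);ey=np.array([.2096,.9778]);ex=np.array([.9778,-.2096])
f=env.grab_frame('top'); P=cloud(f); S=cv2.cvtColor(f['img'],cv2.COLOR_RGB2HSV)[...,1]
d=P[...,:2]-c; s=d@ey; t=d@ex
m=(abs(t)<60)&(abs(s)<175)&(P[...,2]>36)&(P[...,2]<80)&(f['range_z']>0)
m=cv2.erode(m.astype(np.uint8),np.ones((2,2)))
n,l,stt,_=cv2.connectedComponentsWithStats(m)
for k in range(1,n):
    if stt[k,4]>60:
        q=np.c_[s[l==k],t[l==k]]; cc,sz,a=cv2.minAreaRect(q.astype(np.float32)); print('s,t',np.round(cc,1),np.round(sz,1),round(a,1),'z95',np.round(np.percentile(P[l==k][:,2],95),1), 'world',np.round(c+cc[0]*ey+cc[1]*ex,1))
E
cat > w.py <<'E'
from h import *
c=np.array([462.8,34.7]);ey=np.array([.2096,.9778]);ex=np.array([.9778,-.2096])
f=wrist(); P=cloud(f); S=cv2.cvtColor(f['img'],cv2.COLOR_RGB2HSV)[...,1]
d=P[...,:2]-c; s=d@ey; t=d@ex
m=(abs(t)<60)&(abs(s)<175)&(P[...,2]>32)&(P[...,2]<80)&(f['range_z']>120)
n,l,stt,_=cv2.connectedComponentsWithStats(m.astype(np.uint8))
for k in range(1,n):
    if stt[k,4]>800:
        q=np.c_[s[l==k],t[l==k]]; cc,sz,a=cv2.minAreaRect(q.astype(np.float32)); print('W s,t',np.round(cc,1),np.round(sz,1),round(a,1),stt[k].tolist(),'z95',np.round(np.percentile(P[l==k][:,2],95),1), 'world',np.round(c+cc[0]*ey+cc[1]*ex,1))
E
python3 w.py
python3 - <<'E'
from h import *
go(446.9,-39.6,28.8,-12.1)
E
```

```text
W s,t [-0.9 -0.9] [44.2 66.2] 2.8 [268, 56, 115, 78, 8043] z95 64.8 world [461.7  34. ]
W s,t [-77.6  -1.6] [43.9 66.2] 0.1 [273, 180, 102, 64, 6318] z95 64.7 world [444.9 -40.8]
{'time_s': 14.35, 'q': [-0.357, 0.053, 2.018, 0.0, 1.071, -0.148], 'eef_pos': [447.352, -41.018, 117.644], 'ee_rot': [-2.441, -1.977, 0.0], 'ft_force': [0.294, 0.489, 0.01], 'grip_width': 1.001, 'grasp_force': 0.0}
yaw now -12.0; tool wz 0.1; slide after turn (mm) [ 1.3 -0.7 88.8] tilt z [-0.  0. -1.]
```

Call:
send_rows(steps=[{"slide": [0, 0, 0.03], "angular": [0, 0, 0]}, {"slide": [0, -0.001, 0.035], "angular": [0, 0, 0]}, {"slide": [0, 0, 0.015], "angular": [0, 0, 0]}, {"slide": [0, 0, 0.007], "angular": [0, 0, 0]}, {"slide": [0, 0, 0], "angular": [0, 0, 0]}])

```text
time_s: 14.85
eef_pos: [445.9, -40.7, 30.1]
ee_rot: [-2.441, -1.976, 0.001]
ft_force: [-0.1, -0.6, -0.0]
grip_width: 1.002
grasp_force: 0.0
```

Call:
send_rows(steps=[{"slide": [0, 0, 0], "angular": [0, 0, 0]}, {"slide": [0, 0, 0], "angular": [0, 0, 0]}, {"slide": [0, 0, 0], "angular": [0, 0, 0]}, {"slide": [0, 0, 0], "angular": [0, 0, 0]}, {"slide": [0, 0, 0], "angular": [0, 0, 0]}], claw=0.5, newtons=25)

```text
time_s: 15.35
eef_pos: [447.1, -41.1, 31.6]
ee_rot: [2.442, 1.974, 0.001]
ft_force: [-1.5, 0.1, 6.5]
grip_width: 0.747
grasp_force: 25.0
```

Gripped end to end. Now slide it to the middle one.

Call:
send_rows(steps=[{"slide": [0.003, 0, -0.002], "angular": [0, 0, 0]}, {"slide": [0.008, 0, 0], "angular": [0, 0, 0]}, {"slide": [0.008, 0, 0], "angular": [0, 0, 0]}, {"slide": [0.007, 0, 0], "angular": [0, 0, 0]}, {"slide": [0.003, 0, 0], "angular": [0, 0, 0]}, {"slide": [0.002, 0, 0.001], "angular": [0, 0, 0]}, {"slide": [0.001, 0, 0.001], "angular": [0, 0, 0]}, {"slide": [0, 0, 0], "angular": [0, 0, 0]}])

```text
time_s: 16.15
eef_pos: [453.1, -9.9, 31.6]
ee_rot: [2.442, 1.976, -0.002]
ft_force: [-7.4, -1.0, 12.6]
grip_width: 0.744
grasp_force: 25.0
```

Run:
```python
from h import *
o=st(); d=o['eef_pos'][:2]-np.array([462.8,34.7]); print('s',d@[.2096,.9778],'t',d@[.9778,-.2096])
```

```text
{'time_s': 16.15, 'q': [-0.284, 0.23, 2.042, -0.002, 0.871, -0.073], 'eef_pos': [453.103, -9.923, 31.557], 'ee_rot': [2.442, 1.976, -0.002], 'ft_force': [-7.36, -1.032, 12.608], 'grip_width': 0.744, 'grasp_force': 24.999}
s -45.66457831464625 t -0.12899270700016763
```

Call:
send_rows(steps=[{"slide": [0, 0, -0.002], "angular": [0, 0, 0]}, {"slide": [0, 0, 0], "angular": [0, 0, 0]}, {"slide": [0, 0, 0], "angular": [0, 0, 0]}, {"slide": [0, 0, -0.03], "angular": [0, 0, 0]}, {"slide": [0, 0, -0.04], "angular": [0, 0, 0]}, {"slide": [0.03, 0, -0.02], "angular": [0, 0, 0]}, {"slide": [0.03, 0, 0], "angular": [0, 0, 0]}, {"slide": [0.03, 0, 0], "angular": [0, 0, 0]}, {"slide": [0.03, -0.005, 0], "angular": [0, 0, 0]}, {"slide": [0, 0, 0], "angular": [0, 0, -6]}, {"slide": [0, 0, 0], "angular": [0, 0, 0]}, {"slide": [0, 0, 0], "angular": [0, 0, 0]}], claw=1)

```text
time_s: 17.35
eef_pos: [473.3, 108.7, 122.5]
ee_rot: [-2.339, -2.097, 0.001]
ft_force: [-0.1, 0.8, -1.2]
grip_width: 1.001
grasp_force: 0.0
```

```bash
python3 w.py; python3 caps.py
python3 - <<'E'
from h import *
go(474.2,115.3,29,-5.8)
E
```

```text
W s,t [81.8 -8.1] [66.1 43.4] 84.1 [274, 168, 101, 63, 6165] z95 64.7 world [472.  116.4]
W s,t [17.5 -0.3] [67.2 20.1] 85.7 [279, 264, 92, 41, 3215] z95 63.0 world [466.2  51.9]
W s,t [-46.  -1.] [66.9 36.8] 87.1 [273, 340, 88, 38, 3209] z95 64.8 world [452.2 -10. ]
s,t [-24.2  -0.3] [87.7 62. ] 0.3 z95 68.1 world [457.5  11.1]
{'time_s': 17.45, 'q': [-0.02, 0.125, 1.927, -0.0, 1.089, 0.089], 'eef_pos': [473.428, 108.307, 122.62], 'ee_rot': [-2.339, -2.097, 0.0], 'ft_force': [-0.234, 0.514, 0.85], 'grip_width': 0.999, 'grasp_force': 0.0}
yaw now -6.3; tool wz -0.5; slide after turn (mm) [ 7.   0.1 93.6] tilt z [-0. -0. -1.]
```

Call:
send_rows(steps=[{"slide": [0.0073, -0.0005, 0.03], "angular": [0, 0, 0]}, {"slide": [0, 0, 0.035], "angular": [0, 0, 0]}, {"slide": [0, 0, 0.02], "angular": [0, 0, 0]}, {"slide": [0, 0, 0.006], "angular": [0, 0, 0]}, {"slide": [0, 0, 0], "angular": [0, 0, 0]}])

```text
time_s: 17.95
eef_pos: [473.2, 115.7, 31.1]
ee_rot: [-2.337, -2.097, 0.002]
ft_force: [0.7, -0.2, -0.1]
grip_width: 0.999
grasp_force: 0.0
```

Call:
send_rows(steps=[{"slide": [0, 0, 0], "angular": [0, 0, 0]}, {"slide": [0, 0, 0], "angular": [0, 0, 0]}, {"slide": [0, 0, 0], "angular": [0, 0, 0]}, {"slide": [0, 0, 0], "angular": [0, 0, 0]}, {"slide": [0, 0, 0], "angular": [0, 0, 0]}], claw=0.5, newtons=25)

```text
time_s: 18.45
eef_pos: [474.4, 116.1, 32.8]
ee_rot: [2.336, 2.099, 0.002]
ft_force: [-2.6, 0.4, 6.4]
grip_width: 0.746
grasp_force: 25.0
```

Run:
```python
from h import *
c=np.array([462.8,34.7])+43.6*np.array([.2096,.9778])-.3*np.array([.9778,-.2096])
go(c[0],c[1],30,-12.1)
```

```text
{'time_s': 18.45, 'q': [-0.003, 0.292, 1.956, -0.0, 0.893, 0.103], 'eef_pos': [474.416, 116.132, 32.761], 'ee_rot': [2.336, 2.099, 0.002], 'ft_force': [-2.6, 0.4, 6.361], 'grip_width': 0.746, 'grasp_force': 25.001}
yaw now -6.1; tool wz 6.0; slide after turn (mm) [-38.5   5.4   2.8] tilt z [ 0.001 -0.    -1.   ]
```

Call:
send_rows(steps=[{"slide": [0, 0, -0.003], "angular": [0, 0, 3]}, {"slide": [0, 0, 0], "angular": [0, 0, 3]}, {"slide": [-0.008, 0.0015, 0], "angular": [0, 0, 0]}, {"slide": [-0.01, 0.002, 0], "angular": [0, 0, 0]}, {"slide": [-0.01, 0.0019, 0], "angular": [0, 0, 0]}, {"slide": [-0.005, 0, 0], "angular": [0, 0, 0]}, {"slide": [-0.003, 0, 0.001], "angular": [0, 0, 0]}, {"slide": [-0.002, 0, 0.001], "angular": [0, 0, 0]}, {"slide": [0, 0, 0.001], "angular": [0, 0, 0]}, {"slide": [0, 0, 0], "angular": [0, 0, 0]}])

```text
time_s: 19.45
eef_pos: [471.1, 77.7, 32.7]
ee_rot: [2.443, 1.975, -0.001]
ft_force: [-6.1, -0.4, 12.7]
grip_width: 0.751
grasp_force: 25.0
```

Run:
```python
from h import *
o=st(); d=o['eef_pos'][:2]-np.array([462.8,34.7]); print('s',d@[.2096,.9778],'t',d@[.9778,-.2096])
```

```text
{'time_s': 19.45, 'q': [-0.086, 0.273, 1.982, -0.001, 0.888, 0.126], 'eef_pos': [471.126, 77.676, 32.736], 'ee_rot': [2.443, 1.975, -0.001], 'ft_force': [-6.103, -0.365, 12.7], 'grip_width': 0.751, 'grasp_force': 25.0}
s 43.76703279109526 t -0.8669369510720312
```

Call:
send_rows(steps=[{"slide": [0, 0, -0.002], "angular": [0, 0, 0]}, {"slide": [0, 0, 0], "angular": [0, 0, 0]}, {"slide": [0, 0, 0], "angular": [0, 0, 0]}, {"slide": [0, 0, -0.03], "angular": [0, 0, 0]}, {"slide": [0, 0, -0.04], "angular": [0, 0, 0]}, {"slide": [0, 0, -0.03], "angular": [0, 0, 0]}, {"slide": [0, 0, -0.02], "angular": [0, 0, 0]}], claw=1)

```text
time_s: 20.15
eef_pos: [472.0, 77.9, 156.0]
ee_rot: [2.441, 1.974, 0.003]
ft_force: [0.7, 0.1, 0.5]
grip_width: 1.0
grasp_force: 0.0
```

```bash
python3 caps.py
python3 - <<'E'
from h import *
go(429,335,130,49.5)
f=np.load('top.npy',allow_pickle=True).item(); P=cloud(f)
m=(P[...,2]>50)&(P[...,2]<140)&(np.hypot(P[...,0]-430,P[...,1]-480)<130)&(f['range_z']>0)
q=P[m]; a=np.radians(49.5); u=(q[:,:2]-[429,335])@[np.cos(a),np.sin(a)]; v=(q[:,:2]-[429,335])@[-np.sin(a),np.cos(a)]
print(len(q),np.percentile(q[:,0],[1,99]),np.percentile(q[:,1],[1,99])); k=(abs(v)<45)&(u>0); print('in path u min',np.sort(u[k])[:8] if k.any() else None)
E
```

```text
s,t [-39.1  -0.4] [63.9 61.8] 0.0 z95 67.4 world [454.2  -3.5]
{'time_s': 20.2, 'q': [-0.085, 0.054, 1.921, 0.0, 1.16, 0.126], 'eef_pos': [473.614, 77.811, 158.568], 'ee_rot': [2.439, 1.973, 0.008], 'ft_force': [1.71, 0.005, 1.887], 'grip_width': 1.002, 'grasp_force': 0.0}
yaw now -12.1; tool wz -61.6; slide after turn (mm) [200.9 166.4  29.9] tilt z [ 0.007 -0.001 -1.   ]
1070 [377.87076015 499.67750645] [452.02923801 584.49384411]
in path u min [116.03643334 116.27908702 116.32980769 116.89913253 116.96436927
 118.21398268 119.18079457 119.23936883]
```

Call:
send_rows(steps=[{"slide": [0, 0, 0], "angular": [0, 0, -7.7]}, {"slide": [0, 0, 0], "angular": [0, 0, -7.7]}, {"slide": [0, 0, 0], "angular": [0, 0, -7.7]}, {"slide": [0, 0, 0], "angular": [0, 0, -7.7]}, {"slide": [0, 0, 0], "angular": [0, 0, -7.7]}, {"slide": [0, 0, 0], "angular": [0, 0, -7.7]}, {"slide": [0, 0, 0], "angular": [0, 0, -7.7]}, {"slide": [0, 0, 0], "angular": [0, 0, -7.7]}, {"slide": [0.0335, 0.0277, 0.005], "angular": [0, 0, 0]}, {"slide": [0.0335, 0.0277, 0.005], "angular": [0, 0, 0]}, {"slide": [0.0335, 0.0277, 0.005], "angular": [0, 0, 0]}, {"slide": [0.0335, 0.0277, 0.005], "angular": [0, 0, 0]}, {"slide": [0.0335, 0.0277, 0.005], "angular": [0, 0, 0]}, {"slide": [0.0335, 0.0277, 0.005], "angular": [0, 0, 0]}, {"slide": [0, 0, 0], "angular": [0, 0, 0]}, {"slide": [0, 0, 0], "angular": [0, 0, 0]}])

```text
time_s: 21.8
eef_pos: [425.1, 335.2, 122.5]
ee_rot: [-1.083, -2.948, 0.002]
ft_force: [0.2, -0.4, -0.3]
grip_width: 1.002
grasp_force: 0.0
```

```bash
cat > ck.py <<'E'
import sys
from h import *
x,y,yaw=map(float,sys.argv[1:4])
go(x,y,4,yaw)
f=wrist(sys.argv[4]); P=cloud(f)
r=np.hypot(P[...,0]-x,P[...,1]-y)<50
for lo in (5,30):
    m=big((P[...,2]>lo)&(P[...,2]<45)&r&(f['range_z']>0)); q=P[m]; c,s,a=cv2.minAreaRect(q[:,:2].astype(np.float32)); print(lo,len(q),np.round(c,1),np.round(s,1),round(a,1))
E
python3 ck.py 429 335 49.5 pics/w4.png; python3 caps.py
```

```text
{'time_s': 21.8, 'q': [0.449, 0.244, 1.786, -0.0, 1.113, -0.418], 'eef_pos': [425.138, 335.219, 122.533], 'ee_rot': [-1.083, -2.948, 0.002], 'ft_force': [0.153, -0.375, -0.261], 'grip_width': 1.002, 'grasp_force': 0.0}
yaw now 49.7; tool wz 0.2; slide after turn (mm) [ -3.1   2.6 118.5] tilt z [-0.001 -0.001 -1.   ]
5 3768 [431.5 331.7] [50. 52.] 48.9
30 2203 [422.1 339.8] [50.  26.9] 49.2
s,t [-5.5 -0.2] [ 62.8 131.5] 89.6 z95 67.5 world [461.5  29.3]
```

View pics/w4.png

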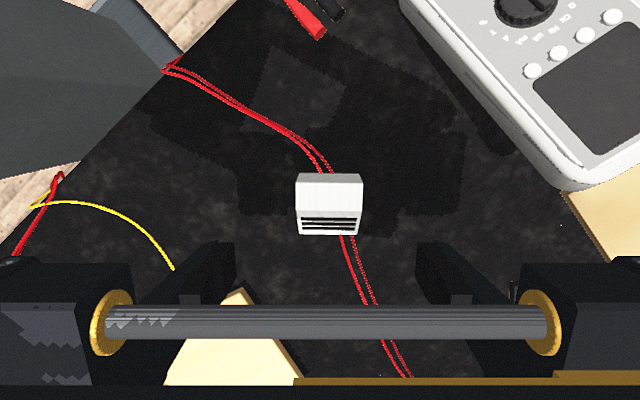

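The chock at (329,204) is centred between the fingers, stripes (slope) towards the gripper, and the meter is clear to the upper right. I go down.

Call:
send_rows(steps=[{"slide": [0, 0.0015, 0.04], "angular": [0, 0, 0.7]}, {"slide": [0, 0, 0.045], "angular": [0, 0, 0]}, {"slide": [0, 0, 0.02], "angular": [0, 0, 0]}, {"slide": [0, 0, 0.01], "angular": [0, 0, 0]}, {"slide": [0, 0, 0.002], "angular": [0, 0, 0]}, {"slide": [0, 0, 0], "angular": [0, 0, 0]}])

```text
time_s: 22.5
eef_pos: [428.2, 335.7, 7.6]
ee_rot: [1.107, 2.939, 0.002]
ft_force: [0.6, 1.2, -0.3]
grip_width: 0.999
grasp_force: 0.0
```

Call:
send_rows(steps=[{"slide": [0, 0, 0], "angular": [0, 0, 0]}, {"slide": [0, 0, 0], "angular": [0, 0, 0]}, {"slide": [0, 0, 0], "angular": [0, 0, 0]}, {"slide": [0, 0, 0], "angular": [0, 0, 0]}, {"slide": [0, 0, 0], "angular": [0, 0, 0]}, {"slide": [0, 0, 0], "angular": [0, 0, 0]}, {"slide": [0, 0, 0], "angular": [0, 0, 0]}], claw=0.3, newtons=40)

```text
time_s: 23.2
eef_pos: [427.2, 336.1, 7.0]
ee_rot: [1.105, 2.941, 0.0]
ft_force: [-0.7, 0.2, 3.5]
grip_width: 0.563
grasp_force: 40.0
```

Run:
```python
from h import *
# approach: chock origin at s=+110, TCP 8.5 behind
c=np.array([462.8,34.7])+119*np.array([.2096,.9778])
print(c); go(c[0],c[1],80,-12.1)
```

```text
[487.7424 151.0582]
{'time_s': 23.2, 'q': [0.448, 0.439, 1.817, 0.0, 0.886, -0.404], 'eef_pos': [427.222, 336.069, 6.974], 'ee_rot': [1.105, 2.941, 0.0], 'ft_force': [-0.692, 0.21, 3.488], 'grip_width': 0.563, 'grasp_force': 39.997}
yaw now 48.8; tool wz 60.9; slide after turn (mm) [-168.2   98.   -73. ] tilt z [ 0.  0. -1.]
```

Call:
send_rows(steps=[{"slide": [0, 0, -0.02], "angular": [0, 0, 0]}, {"slide": [0, 0, -0.04], "angular": [0, 0, 0]}, {"slide": [0, 0, -0.013], "angular": [0, 0, 7.6]}, {"slide": [0, 0, 0], "angular": [0, 0, 7.6]}, {"slide": [0, 0, 0], "angular": [0, 0, 7.6]}, {"slide": [0, 0, 0], "angular": [0, 0, 7.6]}, {"slide": [0, 0, 0], "angular": [0, 0, 7.6]}, {"slide": [0, 0, 0], "angular": [0, 0, 7.6]}, {"slide": [0, 0, 0], "angular": [0, 0, 7.6]}, {"slide": [0, 0, 0], "angular": [0, 0, 7.7]}, {"slide": [-0.0336, 0.0196, 0], "angular": [0, 0, 0]}, {"slide": [-0.0336, 0.0196, 0], "angular": [0, 0, 0]}, {"slide": [-0.0336, 0.0196, 0], "angular": [0, 0, 0]}, {"slide": [-0.0336, 0.0196, 0], "angular": [0, 0, 0]}, {"slide": [-0.0336, 0.0196, 0], "angular": [0, 0, 0]}, {"slide": [0, 0, 0.02], "angular": [0, 0, 0]}, {"slide": [0, 0, 0], "angular": [0, 0, 0]}, {"slide": [0, 0, 0], "angular": [0, 0, 0]}])

```text
time_s: 25.0
eef_pos: [486.6, 151.2, 59.1]
ee_rot: [-2.442, -1.974, 0.003]
ft_force: [0.2, 1.1, -1.9]
grip_width: 0.561
grasp_force: 40.0
```

```bash
python3 - <<'E'
from h import *
go(487.7,151.1,27.5,-12.1)
E
python3 caps.py
```

```text
{'time_s': 25.0, 'q': [0.068, 0.284, 1.894, 0.0, 0.967, 0.279], 'eef_pos': [486.596, 151.194, 59.064], 'ee_rot': [-2.442, -1.974, 0.003], 'ft_force': [0.216, 1.086, -1.902], 'grip_width': 0.561, 'grasp_force': 39.997}
yaw now -12.1; tool wz -0.0; slide after turn (mm) [ 0.2  1.2 31.6] tilt z [-0.003 -0.    -1.   ]
s,t [-5.5 -0.2] [ 62.8 131.7] 89.5 z95 67.6 world [461.4  29.4]
```

Call:
send_rows(steps=[{"slide": [0, 0, 0.02], "angular": [0, 0, 0]}, {"slide": [0, 0, 0.007], "angular": [0, 0, 0]}, {"slide": [0, 0, 0.003], "angular": [0, 0, 0]}, {"slide": [0, 0, 0.001], "angular": [0, 0, 0]}, {"slide": [0, 0, 0], "angular": [0, 0, 0]}, {"slide": [0, 0, 0], "angular": [0, 0, 0]}])

```text
time_s: 25.65
eef_pos: [488.1, 151.2, 29.3]
ee_rot: [2.442, 1.975, 0.001]
ft_force: [-0.3, 0.2, -2.1]
grip_width: 0.567
grasp_force: 40.0
```

Call:
send_rows(steps=[{"slide": [0, 0, 0.001], "angular": [0, 0, 0]}, {"slide": [0, 0, 0.001], "angular": [0, 0, 0]}, {"slide": [0, 0, 0], "angular": [0, 0, 0]}, {"slide": [-0.007, 0, 0], "angular": [0, 0, 0]}, {"slide": [-0.008, 0, 0], "angular": [0, 0, 0]}, {"slide": [-0.007, 0, 0], "angular": [0, 0, 0]}, {"slide": [-0.003, 0, 0], "angular": [0, 0, 0]}, {"slide": [0, 0, 0], "angular": [0, 0, 0]}])

```text
time_s: 26.45
eef_pos: [482.6, 125.7, 27.0]
ee_rot: [2.443, 1.974, -0.001]
ft_force: [-0.9, -3.6, 3.7]
grip_width: 0.567
grasp_force: 40.0
```

Call:
send_rows(steps=[{"slide": [-0.002, 0, 0], "angular": [0, 0, 0]}, {"slide": [-0.001, 0, 0], "angular": [0, 0, 0]}, {"slide": [-0.001, 0, 0], "angular": [0, 0, 0]}, {"slide": [0, 0, 0], "angular": [0, 0, 0]}])

```text
time_s: 26.85
eef_pos: [482.0, 122.9, 27.0]
ee_rot: [2.443, 1.975, 0.001]
ft_force: [1.7, 2.8, 4.8]
grip_width: 0.562
grasp_force: 40.0
```

```bash
cat > w5.py <<'E'
from h import *
o=st(); d=o['eef_pos'][:2]-np.array([462.8,34.7]); print('s',d@[.2096,.9778],'t',d@[.9778,-.2096])
E
python3 w5.py
```

```text
{'time_s': 26.85, 'q': [0.01, 0.32, 1.934, 0.0, 0.887, 0.221], 'eef_pos': [481.957, 122.932, 26.951], 'ee_rot': [2.443, 1.975, 0.001], 'ft_force': [1.741, 2.762, 4.846], 'grip_width': 0.562, 'grasp_force': 39.997}
s 90.28831638337932 t 0.2381842195629327
```

Call:
send_rows(steps=[{"slide": [-0.001, 0, 0], "angular": [0, 0, 0]}, {"slide": [-0.001, 0, 0], "angular": [0, 0, 0]}, {"slide": [0, 0, 0], "angular": [0, 0, 0]}])

```text
time_s: 27.15
eef_pos: [481.5, 121.0, 27.0]
ee_rot: [2.443, 1.975, 0.001]
ft_force: [0.7, 4.0, 4.4]
grip_width: 0.565
grasp_force: 40.0
```

```bash
python3 w5.py
```

```text
{'time_s': 27.15, 'q': [0.006, 0.318, 1.936, 0.001, 0.887, 0.217], 'eef_pos': [481.545, 120.984, 26.958], 'ee_rot': [2.443, 1.975, 0.001], 'ft_force': [0.737, 3.959, 4.397], 'grip_width': 0.565, 'grasp_force': 39.997}
s 88.297650954676 t 0.24400986584927786
```

Call:
send_rows(steps=[{"slide": [0, 0, 0], "angular": [0, 0, 0]}, {"slide": [0, 0, 0], "angular": [0, 0, 0]}, {"slide": [0, 0, 0], "angular": [0, 0, 0]}, {"slide": [0, 0, -0.03], "angular": [0, 0, 0]}, {"slide": [0, 0, -0.045], "angular": [0, 0, 0]}, {"slide": [0, 0, -0.045], "angular": [0, 0, 0]}], claw=1)

```text
time_s: 27.75
eef_pos: [479.9, 120.4, 147.0]
ee_rot: [-2.442, -1.974, 0.004]
ft_force: [1.3, -0.5, -0.0]
grip_width: 1.002
grasp_force: 0.0
```

```bash
python3 - <<'E'
from h import *
go(664,5,125,90)
E
python3 caps.py
```

```text
{'time_s': 27.75, 'q': [0.006, 0.111, 1.886, -0.0, 1.148, 0.217], 'eef_pos': [479.947, 120.426, 147.027], 'ee_rot': [-2.442, -1.974, 0.004], 'ft_force': [1.258, -0.494, -0.004], 'grip_width': 1.002, 'grasp_force': 0.0}
yaw now -12.1; tool wz 77.9; slide after turn (mm) [184.1 115.5  21.5] tilt z [-0.003 -0.    -1.   ]
s,t [-9.8 -0.1] [ 62.9 125.7] 89.6 z95 67.9 world [460.7  25.2]
```

Call:
send_rows(steps=[{"slide": [0, 0, 0], "angular": [0, 0, -8.5]}, {"slide": [0, 0, 0], "angular": [0, 0, -8.5]}, {"slide": [0, 0, 0], "angular": [0, 0, -8.5]}, {"slide": [0, 0, 0], "angular": [0, 0, -8.5]}, {"slide": [0, 0, 0], "angular": [0, 0, -8.5]}, {"slide": [0, 0, 0], "angular": [0, 0, -8.5]}, {"slide": [0, 0, 0], "angular": [0, 0, -8.5]}, {"slide": [0, 0, 0], "angular": [0, 0, -8.5]}, {"slide": [0, 0, 0], "angular": [0, 0, -8.5]}, {"slide": [0, 0, 0], "angular": [0, 0, -8.5]}, {"slide": [0, 0, 0], "angular": [0, 0, -8.5]}, {"slide": [0, 0, 0], "angular": [0, 0, -8.5]}, {"slide": [-0.0368, -0.0231, 0.002], "angular": [0, 0, 0]}, {"slide": [-0.0368, -0.0231, 0.004], "angular": [0, 0, 0]}, {"slide": [-0.0368, -0.0231, 0.005], "angular": [0, 0, 0]}, {"slide": [-0.0368, -0.0231, 0.005], "angular": [0, 0, 0]}, {"slide": [-0.0368, -0.0231, 0.005], "angular": [0, 0, 0]}, {"slide": [0, 0, 0], "angular": [0, 0, 0]}, {"slide": [0, 0, 0], "angular": [0, 0, 0]}])

```text
time_s: 29.7
eef_pos: [664.4, 4.2, 123.9]
ee_rot: [-0.005, -3.139, -0.001]
ft_force: [-0.3, -0.2, 0.0]
grip_width: 0.996
grasp_force: 0.0
```

```bash
python3 ck.py 664 5 90 pics/w5.png; python3 caps.py
```

```text
{'time_s': 29.7, 'q': [-0.172, 0.488, 1.451, -0.0, 1.205, -1.739], 'eef_pos': [664.395, 4.237, 123.923], 'ee_rot': [-0.005, -3.139, -0.001], 'ft_force': [-0.291, -0.248, 0.01], 'grip_width': 0.996, 'grasp_force': 0.0}
yaw now 89.8; tool wz -0.2; slide after turn (mm) [1.000e-01 7.000e-01 1.199e+02] tilt z [-0.003  0.    -1.   ]
5 4608 [652.9   6. ] [52.3 50.1] 0.7
30 2185 [665.3   6.2] [27.4 49.9] 1.3
s,t [-60.   -0.2] [61.6 25.7] 89.0 z95 67.2 world [450.1 -23.9]
```

View pics/w5.png

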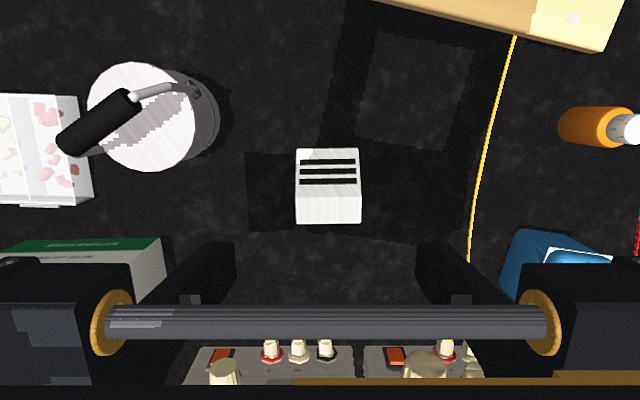

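The canister stands upright at (140,115). The chock at (328,186) is centred, its stripes towards the robot, and the carton and wipes box are clear of the gripper. I descend and grip.

Call:
send_rows(steps=[{"slide": [0.004, 0.0018, 0.04], "angular": [0, 0, -1]}, {"slide": [0, 0, 0.045], "angular": [0, 0, 0]}, {"slide": [0, 0, 0.02], "angular": [0, 0, 0]}, {"slide": [0, 0, 0.01], "angular": [0, 0, 0]}, {"slide": [0, 0, 0.003], "angular": [0, 0, 0]}, {"slide": [0, 0, 0], "angular": [0, 0, 0]}])

```text
time_s: 30.4
eef_pos: [661.6, 7.1, 9.0]
ee_rot: [-0.026, 3.14, -0.001]
ft_force: [0.2, -0.1, 0.2]
grip_width: 1.0
grasp_force: 0.0
```

Call:
send_rows(steps=[{"slide": [0, 0, 0], "angular": [0, 0, 0]}, {"slide": [0, 0, 0], "angular": [0, 0, 0]}, {"slide": [0, 0, 0], "angular": [0, 0, 0]}, {"slide": [0, 0, 0], "angular": [0, 0, 0]}, {"slide": [0, 0, 0], "angular": [0, 0, 0]}, {"slide": [0, 0, 0], "angular": [0, 0, 0]}, {"slide": [0, 0, 0], "angular": [0, 0, 0]}], claw=0.3, newtons=40)

```text
time_s: 31.1
eef_pos: [661.1, 6.7, 7.9]
ee_rot: [-0.025, 3.141, -0.0]
ft_force: [-0.5, 0.4, 2.5]
grip_width: 0.569
grasp_force: 40.0
```

Call:
send_rows(steps=[{"slide": [0, 0, -0.02], "angular": [0, 0, 0]}, {"slide": [0, 0, -0.04], "angular": [0, 0, 0]}, {"slide": [0, 0, -0.045], "angular": [0, 0, 0]}, {"slide": [0, 0, -0.045], "angular": [0, 0, 0]}, {"slide": [0, 0, 0], "angular": [0, 0, 0]}])

```text
time_s: 31.6
eef_pos: [665.3, 6.2, 165.7]
ee_rot: [-0.025, 3.129, -0.003]
ft_force: [2.3, -0.3, -1.1]
grip_width: 0.565
grasp_force: 40.0
```

Run:
```python
from h import *
c=np.array([462.8,34.7])-122*np.array([.2096,.9778])
print(c); go(c[0],c[1],60,-12.1)
```

```text
[437.2288 -84.5916]
{'time_s': 31.6, 'q': [-0.169, 0.435, 1.436, 0.0, 1.258, -1.755], 'eef_pos': [665.31, 6.19, 165.658], 'ee_rot': [-0.025, 3.129, -0.003], 'ft_force': [2.258, -0.313, -1.107], 'grip_width': 0.565, 'grasp_force': 40.0}
yaw now 90.9; tool wz -77.0; slide after turn (mm) [137.9 204.2 103.5] tilt z [ 0.012 -0.002 -1.   ]
```

Call:
send_rows(steps=[{"slide": [0, 0, 0], "angular": [0, 0, 8.58]}, {"slide": [0, 0, 0], "angular": [0, 0, 8.58]}, {"slide": [0, 0, 0], "angular": [0, 0, 8.58]}, {"slide": [0, 0, 0], "angular": [0, 0, 8.58]}, {"slide": [0, 0, 0], "angular": [0, 0, 8.58]}, {"slide": [0, 0, 0], "angular": [0, 0, 8.58]}, {"slide": [0, 0, 0], "angular": [0, 0, 8.58]}, {"slide": [0, 0, 0], "angular": [0, 0, 8.58]}, {"slide": [0, 0, 0], "angular": [0, 0, 8.58]}, {"slide": [0, 0, 0], "angular": [0, 0, 8.58]}, {"slide": [0, 0, 0], "angular": [0, 0, 8.58]}, {"slide": [0, 0, 0], "angular": [0, 0, 8.58]}, {"slide": [-0.023, -0.034, 0], "angular": [0, 0, 0]}, {"slide": [-0.023, -0.034, 0], "angular": [0, 0, 0]}, {"slide": [-0.023, -0.034, 0], "angular": [0, 0, 0]}, {"slide": [-0.023, -0.034, 0], "angular": [0, 0, 0]}, {"slide": [-0.023, -0.034, 0], "angular": [0, 0, 0]}, {"slide": [-0.023, -0.034, 0], "angular": [0, 0, 0]}, {"slide": [0, 0, 0], "angular": [0, 0, 0]}, {"slide": [0, 0, 0], "angular": [0, 0, 0]}])

```text
time_s: 33.6
eef_pos: [431.9, -85.7, 157.1]
ee_rot: [-2.444, -1.973, 0.0]
ft_force: [0.1, 0.6, -2.1]
grip_width: 0.561
grasp_force: 40.0
```

```bash
python3 - <<'E'
from h import *
go(437.2,-84.6,60,-12.1)
E
python3 w.py
```

```text
{'time_s': 33.6, 'q': [-0.467, -0.032, 2.011, 0.0, 1.163, -0.255], 'eef_pos': [431.892, -85.68, 157.095], 'ee_rot': [-2.444, -1.973, 0.0], 'ft_force': [0.067, 0.585, -2.11], 'grip_width': 0.561, 'grasp_force': 40.0}
yaw now -12.2; tool wz -0.1; slide after turn (mm) [ 2.1  5.  97.1] tilt z [-0.  0. -1.]
W s,t [-28.2  -1. ] [66.7 90.2] 90.0 [284, 0, 100, 133, 12410] z95 64.8 world [455.9   7.4]
```

Call:
send_rows(steps=[{"slide": [0, 0.005, 0.04], "angular": [0, 0, 0]}, {"slide": [0, 0, 0.045], "angular": [0, 0, 0]}, {"slide": [0, 0, 0.03], "angular": [0, 0, 0]}, {"slide": [0, 0, 0.009], "angular": [0, 0, 0]}, {"slide": [0, 0, 0], "angular": [0, 0, 0]}, {"slide": [0, 0, 0], "angular": [0, 0, 0]}])

```text
time_s: 34.25
eef_pos: [439.0, -86.9, 34.7]
ee_rot: [2.441, 1.976, 0.001]
ft_force: [-0.1, -0.5, -1.6]
grip_width: 0.564
grasp_force: 40.0
```

```bash
python3 w5.py
```

```text
{'time_s': 34.25, 'q': [-0.462, 0.21, 2.057, 0.0, 0.872, -0.252], 'eef_pos': [438.955, -86.895, 34.731], 'ee_rot': [2.441, 1.976, 0.001], 'ft_force': [-0.108, -0.52, -1.551], 'grip_width': 0.564, 'grasp_force': 40.0}
s -123.89392419213969 t 2.1706451666746944
```

Call:
send_rows(steps=[{"slide": [0, -0.002, 0.004], "angular": [0, 0, 0]}, {"slide": [0, 0, 0.002], "angular": [0, 0, 0]}, {"slide": [0, 0, 0.001], "angular": [0, 0, 0]}, {"slide": [0, 0, 0], "angular": [0, 0, 0]}, {"slide": [0.006, 0, 0], "angular": [0, 0, 0]}, {"slide": [0.008, 0, 0], "angular": [0, 0, 0]}, {"slide": [0.006, 0, 0], "angular": [0, 0, 0]}, {"slide": [0.002, 0, 0], "angular": [0, 0, 0]}, {"slide": [0, 0, 0], "angular": [0, 0, 0]}, {"slide": [0, 0, 0], "angular": [0, 0, 0]}])

```text
time_s: 35.25
eef_pos: [441.8, -65.0, 27.9]
ee_rot: [2.44, 1.974, 0.002]
ft_force: [0.1, -1.7, 6.4]
grip_width: 0.557
grasp_force: 40.0
```

Call:
send_rows(steps=[{"slide": [0.002, 0, 0], "angular": [0, 0, 0]}, {"slide": [0.001, 0, 0], "angular": [0, 0, 0]}, {"slide": [0, 0, 0], "angular": [0, 0, 0]}])

```text
time_s: 35.55
eef_pos: [442.4, -62.4, 27.9]
ee_rot: [2.439, 1.974, 0.002]
ft_force: [-0.6, -4.1, 7.1]
grip_width: 0.56
grasp_force: 40.0
```

```bash
python3 w5.py; python3 w.py
```

```text
{'time_s': 35.55, 'q': [-0.406, 0.223, 2.061, -0.001, 0.854, -0.196], 'eef_pos': [442.427, -62.407, 27.934], 'ee_rot': [2.439, 1.974, 0.002], 'ft_force': [-0.642, -4.135, 7.074], 'grip_width': 0.56, 'grasp_force': 40.002}
s -99.22158640270882 t 0.4326879109893049
W s,t [-86.3  -1. ] [82.7 46.5] 89.4 [213, 206, 226, 99, 14751] z95 61.3 world [443.8 -49.5]
```

Call:
send_rows(steps=[{"slide": [0.001, 0, 0], "angular": [0, 0, 0]}, {"slide": [0.001, 0, 0], "angular": [0, 0, 0]}, {"slide": [0.001, 0, 0], "angular": [0, 0, 0]}, {"slide": [0, 0, 0], "angular": [0, 0, 0]}])

```text
time_s: 36.0
eef_pos: [443.1, -59.6, 27.9]
ee_rot: [2.439, 1.974, 0.001]
ft_force: [-1.0, -5.7, 6.4]
grip_width: 0.56
grasp_force: 40.0
```

Call:
send_rows(steps=[{"slide": [0.001, 0, 0], "angular": [0, 0, 0]}, {"slide": [0.001, 0, 0], "angular": [0, 0, 0]}, {"slide": [0, 0, 0], "angular": [0, 0, 0]}])

```text
time_s: 36.3
eef_pos: [443.5, -57.9, 27.9]
ee_rot: [2.439, 1.974, 0.001]
ft_force: [-0.5, -6.2, 5.0]
grip_width: 0.563
grasp_force: 40.0
```

Call:
send_rows(steps=[{"slide": [0.001, 0, 0], "angular": [0, 0, 0]}, {"slide": [0.001, 0, 0], "angular": [0, 0, 0]}, {"slide": [0, 0, 0], "angular": [0, 0, 0]}])

```text
time_s: 36.6
eef_pos: [444.0, -56.2, 27.9]
ee_rot: [2.438, 1.974, 0.001]
ft_force: [-0.3, -8.6, 4.8]
grip_width: 0.562
grasp_force: 40.0
```

```bash
python3 w5.py
```

```text
{'time_s': 36.6, 'q': [-0.391, 0.224, 2.06, -0.002, 0.854, -0.18], 'eef_pos': [444.004, -56.241, 27.95], 'ee_rot': [2.438, 1.974, 0.001], 'ft_force': [-0.299, -8.642, 4.772], 'grip_width': 0.562, 'grasp_force': 40.002}
s -92.86126897719294 t 0.6828606721530667
```

Call:
send_rows(steps=[{"slide": [0, 0, 0], "angular": [0, 0, 0]}, {"slide": [0, 0, 0], "angular": [0, 0, 0]}, {"slide": [0, 0, 0], "angular": [0, 0, 0]}, {"slide": [0, 0, -0.03], "angular": [0, 0, 0]}, {"slide": [0, 0, -0.045], "angular": [0, 0, 0]}, {"slide": [0, 0, -0.045], "angular": [0, 0, 0]}, {"slide": [-0.04, 0, -0.02], "angular": [0, 0, 0]}, {"slide": [-0.045, 0, -0.02], "angular": [0, 0, 0]}, {"slide": [-0.045, 0, 0], "angular": [0, 0, 0]}, {"slide": [-0.045, 0, 0], "angular": [0, 0, 0]}, {"slide": [0, 0, 0], "angular": [0, 0, 0]}, {"slide": [0, 0, 0], "angular": [0, 0, 0]}], claw=1)

```text
time_s: 37.8
eef_pos: [405.3, -226.1, 186.3]
ee_rot: [-2.444, -1.972, -0.001]
ft_force: [0.4, 0.2, -1.3]
grip_width: 0.996
grasp_force: 0.0
```

```bash
cat > fin.py <<'E'
from h import *
c=np.array([462.8,34.7]);ey=np.array([.2096,.9778]);ex=np.array([.9778,-.2096])
t=env.grab_frame('top'); w=wrist()
for nm,f in(('top',t),('wrist',w)):
    P=cloud(f); d=P[...,:2]-c; s=d@ey; tt=d@ex; ok=f['range_z']>100
    row=ok&(abs(tt)<10)&(abs(s)<160)&(P[...,2]<80)
    print(nm,[(b,round(float(np.median(P[...,2][row&(s>=b)&(s<b+8)])),0)) for b in range(-136,136,8) if (row&(s>=b)&(s<b+8)).sum()>3])
a=cv2.resize(t['img'][175:275,230:380],(600,400),interpolation=2)
save('pics/fin.png',a)
save('pics/finw.png',w['img'])
E
python3 fin.py
```

```text
top [(-136, 20.0), (-128, 20.0), (-120, 21.0), (-112, 54.0), (-104, 54.0), (-96, 54.0), (-88, 49.0), (-80, 41.0), (-72, 48.0), (-64, 61.0), (-56, 64.0), (-48, 64.0), (-40, 62.0), (-32, 57.0), (-24, 53.0), (-16, 62.0), (-8, 66.0), (0, 65.0), (8, 60.0), (16, 51.0), (24, 59.0), (32, 64.0), (40, 66.0), (48, 62.0), (56, 57.0), (64, 40.0), (72, 44.0), (80, 52.0), (88, 56.0), (96, 54.0), (104, 55.0), (112, 22.0), (120, 20.0), (128, 20.0)]
wrist [(-136, 20.0), (-128, 20.0), (-120, 20.0)]
```

View pics/fin.png

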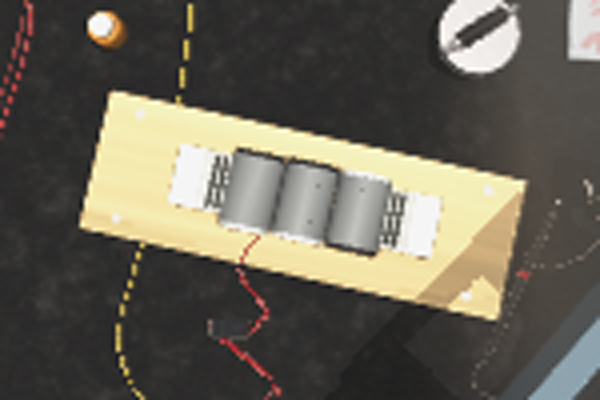

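The close-up shows the three capacitors touching, with ends in line, at (250,190), (305,200) and (357,212). A chock is snug at each end, (195,180) and (412,222), slopes inward. The canister stands upright on the bench at (480,30). Backs of the chocks measure about 222 mm apart, so their origins are about 168 mm apart. I hand in.

```bash
python3 -c "
from workcell import env
print(env.job_done())"
```

```text
the job is handed in; nothing more can be done
None
```

I handed the job in at about 38 s of the 72 s allowed; no verdict came back. In the last picture the canister is upright on the bench, and the three capacitors lie in line on the stand with both chocks snug, about 168 mm apart (limit 180).

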